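Cover the fondue burner with the snuffer plate from its latched box

TASK

Press the thumb latch of the box whose lid carries the round raised disc, so that its lid pops open, take out the steel snuffer plate and lay it gently and centred on the rim of the open burner so that it covers the mouth, then snap that lid shut again until it stays latched. Keep the other two boxes shut and leave the burner, pot, fork carousel, fuel canister and spoon rest where they stand.

Things in the scene. Friction and masses are not known exactly. Their poses are not given: they have to be found in the camera images.
- round_box: Dark wood box, lid with a raised black round disc (44 mm): it holds the snuffer. One of three equal boxes 106 mm apart, in any order, fixed on an 8 mm tray. Origin: centre of underside, on the tray; x from front (latch, facing away from the robot) to back (hinge, robot side), y along the row, z up. Outside 100 x 100 mm, inside 88 x 88, floor at 6, rim at 66..
- round_lid (a joint): Hinge angle of the lid with the round disc, rad: 0 shut (latched at about 0.00 to 0.01, can be pushed to -0.03), 1.65 popped open, just past upright. A spring opens it with about 0.3 N m when shut, 0.14 N m when open. Pushed down at the front it snaps under the latch by itself at about 0.01 rad; this needs about 5 N, and a push of 10 to 15 N bottoms it out.
- round_lid_hinge (a point): Middle of the hinge axis (along box y) of the lid with the round disc: 50 mm behind the box centre, 69 mm above the box origin; turns with the lid. The lid is a plate 126 mm long from hinge to front edge, 98 mm wide, 5 mm thick, underside level with the axis, raised marks 4 mm high on top; shut, it overhangs the front wall by 26 mm.
- round_lid_edge (a point): Middle of the front edge of that lid, on its outer (upper) face.
- round_button (a joint): Travel of the thumb latch of that box, m: 0 out, 0.008 fully pressed. It frees the lid at about 0.004; takes about 1.6 N at first and 4.8 N fully down, and springs back. It sits in a fixed steel housing 50 mm wide that reaches 26 mm ahead of the front wall.
- round_button_face (a point): Face centre of that latch button, a steel pad 34 x 22 mm, 68 mm ahead of the box centre, 30 mm above the box origin. Pressed back towards the box (its +x) and down at 45 degrees. The lid reaches 8 mm ahead of the face centre and 39 mm above it, so tilt the fingers 30 to 50 degrees, pointing to box +x (about towards the robot) and down. The popping lid swings away from such a tool.
- bar_box: Equal box whose lid carries one raised straight black bar (70 x 14 mm, along y). Not to be opened. Origin and axes as for round_box.
- bar_lid (a joint): Angle of the lid with the bar, rad, 0 shut. Must stay shut.
- cross_box: Equal box whose lid carries a raised black cross (56 mm). Not to be opened. Origin and axes as for round_box.
- cross_lid (a joint): Angle of the lid with the cross, rad, 0 shut. Must stay shut.
- snuffer: Steel snuffer plate, loose, about 0.15 kg, lying flat in the box with the round disc: flat disc 72 mm across and 7 mm thick with an upright stem (14 mm thick) and a round knob 22 mm across from 31 to 48 mm above the underside. Origin: centre of the underside, z up.
- snuffer_knob (a point): Centre of the snuffer's knob, 40 mm above its underside: where to grip it.
- burner: Open round aluminium burner cup, loose, about 0.3 kg, 60 mm across (68 mm at the foot), 45 mm high, mouth 52 mm across, standing on the counter to the left or right of the boxes. Origin: centre of the underside, z up.
- burner_rim (a point): Centre of the burner's mouth at rim height, 45 mm above its underside.
- canister: Bystander: closed aluminium fuel canister with black twist cap, 60 mm across, 106 mm high, loose, on the other side of the boxes from the burner. Origin: centre of the underside.
- spoon_rest: Bystander: flat dark silicone spoon rest, 80 x 180 mm, 14 mm high, loose, lying beyond the row of boxes. Origin: underside, 90 mm from either end; long along its y.
- pot: Bystander: cream ceramic pot, 166 mm across, on a black steel stand, 185 mm high in all, with a side handle reaching 140 mm from the centre; loose, 2.2 kg, beside one end of the row. Origin: centre of the stand's underside.
- carousel: Bystander: stainless fork carousel, 130 mm across, with eight upright fondue forks, 241 mm high, beside the other end of the row. Fixed base, the forks can turn. Origin: centre of the base's underside.
- rotor (a joint): Turning angle of the carousel's forks about its upright post, rad; turns freely if a fork is knocked.
Things that resemble listed ones, but are neither listed nor needed, are in the scene too. What is shaped like the burner but orange or red is not meant.

How it is judged:
On the way, in this order (a step that is already met when the one before it is completed fails the run):
1. the lid with the round disc has popped open (value of joint round_lid above 1.3 rad), for 0.2 s.
2. the snuffer plate lies on the burner's rim, centred and let go (horizontal distance between snuffer and burner below 0.01 m and z of snuffer in the frame of burner_rim between -0.004 and 0.004 m and angle between each of snuffer, burner's own z axis and vertical below 0.08 rad and linear speed of snuffer below 0.02 m/s and contact force between the fingers and snuffer below 0.05 N), for 0.2 s.
3. the lid with the round disc is shut and latched again (value of joint round_lid below 0.06 rad and contact force between each of the arm, the fingers and round_box below 0.05 N), for 0.3 s.
At the end, for the whole second after the job is handed in: The snuffer plate lies at rest on the burner's rim, level (within 0.08 rad), its centre within 10 mm of the burner's, the burner upright; all three lids are shut and latched (below 0.06 rad) (horizontal distance between snuffer and burner below 0.01 m and z of snuffer in the frame of burner_rim between -0.004 and 0.004 m and angle between each of snuffer, burner's own z axis and vertical below 0.08 rad and value of joint each of bar_lid, cross_lid, round_lid below 0.06 rad and linear speed of snuffer below 0.02 m/s); the robot touches nothing.
It fails at once if another box is opened (value of joint any of bar_lid, cross_lid above 0.15 rad).
It fails at once if the burner is shoved by more than 25 mm or tipped (distance of burner from where it was at the start of the episode above 0.025 m or angle between burner's own z axis and vertical above 0.3 rad).
It fails at once if the snuffer is let fall onto the burner from more than 20 mm above the rim (horizontal distance between snuffer and burner below 0.05 m and z of snuffer in the frame of burner_rim above 0.02 m and contact force between the fingers and snuffer below 0.05 N).
It fails at once if the fork carousel is set turning by knocking it (velocity of joint rotor above 0.4 rad/s or velocity of joint rotor below -0.4 rad/s).
It fails at once if the fuel canister, spoon rest or pot is shoved by more than 20 mm or tipped (distance of any of canister, spoon_rest, pot from where it was at the start of the episode above 0.02 m or angle between any of canister, spoon_rest, pot's own z axis and vertical above 0.3 rad).
It also fails if it takes over 72 s, if anything falls off the work surface, if the arm or the gripper's body presses on something with over 40 N, if the wrist force passes 120 N, or if a joint passes its speed limit or range.

ROBOT

A 7-joint arm with a two-finger parallel gripper is mounted at the origin on the work surface. World frame = base frame: x ahead of the robot, y to its left, z up, the work surface at z = 0. Lengths are in m, angles in rad, forces in N, time in s.
With the tool pointing down it reaches from about 0.4 to 0.85 m from the base axis. Payload 10.4 kg.
Tool frame: the origin (TCP) lies at the very end of the fingers, on their centre line; the grasp point (between the pads) lies 19 mm behind it (grip_point_offset is the distance from the TCP to the grasp point, in m); z points along the fingers, y is the line along which they close (so a half turn about z gives the same grasp; the last joint's range is limited). The gripper opens to 87 mm and grips with 3 to 60 N. Pads are 19 mm wide; open, the fingers measure 117 mm over their backs; the gripper's body (75 mm by 190 mm) begins 51 mm behind the grasp point.
Start: joints at [1.192, 0.332, -0.065, 1.46, 0.022, 1.35, -0.088], TCP at [0.218, -0.586, 0.223] pointing down, gripper open.
Joint ranges: [-2.6, 2.6], [-0.5, 2.12], [-1.47, 1.34], [0.16, 2.42], [-1.27, 4.41], [0.06, 2.06], [-2.6, 2.6]. Speed limits (rad/s): [2.22, 2.22, 2.79, 2.79, 3.14, 3.14, 3.14].

INTERFACE

Orientations are given as a unit quaternion [x, y, z, w].
In Python, from bench import * gives the robot as it stands.
- The arm moves only by the tool play_rows, never from a script. Its argument "increments" is text: rows parted by semicolons, each of 7 numbers parted by spaces: the turn, a rotation vector about the tool's x, y, z in rad, then the shift along the tool's x, y, z in m, then the opening, from 0 (shut) to 1 (fully open). A call has 1 to 8 rows; each row is the pose to reach, as a shift and turn from the pose commanded when the call began, along the tool's axes at that moment; what a row does not reach only later rows make up. A row lasts 1/10 s, in which the tool goes at most 50 mm and 8.59 degrees, less where a joint would pass 70% of its speed; a pose out of reach is approached as far as the arm can. A call with a gripper value outside its range is refused whole. The fingers move at their own pace and stop on an object; "grip_force" is the grip in N (left out, the last holds). Time passes only in rows, so rows that repeat a pose let the fingers close. It gives the time, the measured TCP pose, the force, the opening and the grip force at its end, in the units of the state.
- read_state(): the state, without advancing time (a new reading comes with each control period).
- camera(name): name is "side" or "top" or "wrist"; returns a dict with "color" (420x560x3 uint8, red, green, blue), "fx", "fy", "cx", "cy" (pixels), "k1" (the pictures are not rectified: a ray, as slopes to the right and down, at radius r is drawn at 1 + k1 r^2 times it, then the intrinsics apply), "camera_from_world" (4x4, takes a point from world to camera coordinates); the wrist camera has in their place "mount" (4x4, takes a point from camera to tool coordinates, whose origin is the TCP and whose axes are the flange's). Camera axes: x right, y down, z forward; pixel columns grow to the right and rows downward; lengths in m; the calibration is good to about 2 mm. A picture is of the moment at which its call begins: read the wrist's pose just before it. There is no depth.
- close_job(): hands the job in; it is judged then, once.
The state is a dict: "time": time; "joint_positions": joint angles; "joint_vel": joint speeds; "joint_torque": joint torques, N m; "ee_pos": TCP position; "eef_rot": TCP orientation; "ft_force": force on the tool from outside, world axes, zero at the start; "torque": the same for the moment, N m; "width": finger opening in m; "grip_force": force on a finger pad.
Only numpy, scipy, OpenCV 4.12 (cv2) and the standard library are available. Lean on these libraries where they do the work, as an engineer would, in place of code of your own. Each camera call takes 0.05 s, during which the arm holds its last target. There are 200 camera calls.

## Working session

There is one attempt and no reset: what is moved stays moved. The work goes in short steps, Python scripts to look and compute and a tool call to move; the robot and the scene stay as the last step left them, time stands still between calls to the robot, and variables do not carry over. Pictures are saved under pics/ and viewed, at most 10 in all, crops included, and the job is handed in when it is done.

Besides the shell and the picture viewer there is one more tool, called after ">>>" in YAML: its name, and indented under it one key for each argument. play_rows: Moves the arm, as the interface text tells. Its arguments: {"type":"object","properties":{"increments":{"type":"string"},"grip_force":{"type":"number"}},"required":["increments"]}

```bash
ls; mkdir -p pics
cat > h.py <<'E'
from bench import *
import numpy as np, cv2
from scipy.spatial.transform import Rotation as R
def grab(n):
    s=read_state(); c=camera(n)
    if n=="wrist":
        T=np.eye(4);T[:3,:3]=R.from_quat(s["eef_rot"]).as_matrix();T[:3,3]=s["ee_pos"]
        c["w"]=T@np.array(c["mount"])
    else: c["w"]=np.linalg.inv(np.array(c["camera_from_world"]))
    return c
def save(c,f): cv2.imwrite(f,cv2.cvtColor(np.ascontiguousarray(c["color"]),cv2.COLOR_RGB2BGR))
def K(c): return np.array([[c["fx"],0,c["cx"]],[0,c["fy"],c["cy"]],[0,0,1.]])
def ray(c,uv):
    p=cv2.undistortPoints(np.array(uv,float).reshape(-1,1,2),K(c),np.array([c["k1"],0,0,0.]))[:,0]
    d=np.c_[p,np.ones(len(p))]@c["w"][:3,:3].T
    return c["w"][:3,3],d
def onz(c,uv,z):
    o,d=ray(c,uv); return o+d*((z-o[2])/d[:,2:3])
def proj(c,P):
    W=np.linalg.inv(c["w"]); return cv2.projectPoints(np.array(P,float).reshape(-1,3),cv2.Rodrigues(W[:3,:3])[0],W[:3,3],K(c),np.array([c["k1"],0,0,0.]))[0][:,0]
E
python3 - <<'E'
from h import *
for n in("top","side"):
    c=grab(n); save(c,f"pics/{n}0.png"); print(n,c["w"].round(3),c["fx"],c["k1"])
print(read_state())
print(camera("wrist")["mount"])
E
```

```text
pics
top [[ 0.023 -0.994  0.105  0.406]
 [-1.    -0.021  0.018  0.056]
 [-0.016 -0.105 -0.994  1.34 ]
 [ 0.     0.     0.     1.   ]] 387.9963907407221 -0.070376332026084
side [[-0.832 -0.292  0.472 -0.124]
 [-0.555  0.459 -0.694  1.061]
 [-0.014 -0.839 -0.543  0.839]
 [ 0.     0.     0.     1.   ]] 485.9371959880051 -0.14632684653502093
{'time': 0.1, 'joint_positions': array([ 1.1923872 ,  0.33279657, -0.0646906 ,  1.46084094,  0.02160933,
        1.3498861 , -0.08852014]), 'joint_vel': array([ 0.00036168,  0.00097115,  0.00172714, -0.00243271,  0.00036954,
       -0.00064125,  0.00124601]), 'joint_torque': array([ 1.58505369e-03, -6.24548435e+01,  2.51035939e-02, -3.90714169e+01,
       -6.12741220e-02,  3.66235035e-02,  4.67553787e-05]), 'ee_pos': array([ 0.21759078, -0.58554377,  0.22184886]), 'eef_rot': array([ 9.84217208e-01,  1.76963574e-01, -1.42166691e-04, -6.01061076e-04]), 'ft_force': array([-0.23232039, -0.80395311, -0.65053396]), 'torque': array([ 0.02710121, -0.00359417, -0.02443097]), 'grip_force': 0.0, 'width': 0.08696206146161545}
[[ 8.60209766e-04 -9.57548913e-01 -2.88269560e-01  7.90892934e-02]
 [ 9.99999256e-01  5.74281217e-04  1.07644654e-03 -8.08808789e-04]
 [-8.65202420e-04 -2.88270271e-01  9.57548694e-01 -1.62903267e-01]
 [ 0.00000000e+00  0.00000000e+00  0.00000000e+00  1.00000000e+00]]
```

View pics/top0.png

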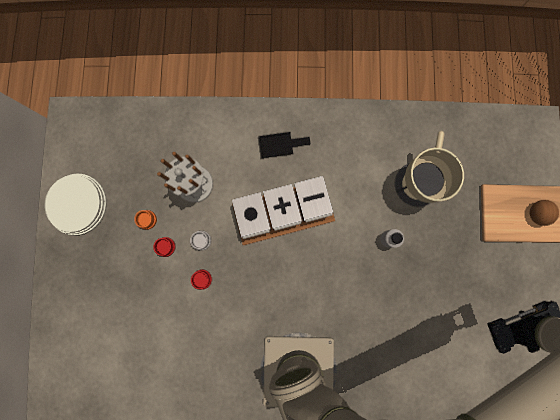

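View pics/side0.png

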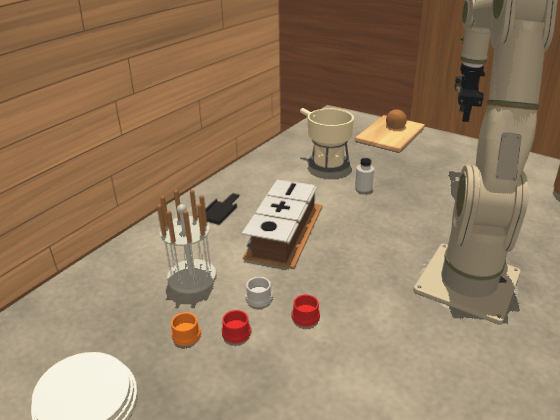

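The top view shows the three lids: disc (251,214), cross (283,206) and bar (314,198). The possible burners are aluminium (200,241), orange (146,219), red (164,247) and red (201,280). The only lid with a round disc is the one at (251,214), and the plain aluminium cup at (200,241) is the burner. Next I'll measure them and check both in one crop.

Run:
```python
from h import *
c=grab("top"); im=c["color"]; hsv=cv2.cvtColor(im,cv2.COLOR_RGB2HSV)
roi=np.zeros(im.shape[:2],np.uint8); roi[172:245,225:340]=1
m=((hsv[...,2]>170)&(hsv[...,1]<50)).astype(np.uint8)*roi
fill=cv2.morphologyEx(m,cv2.MORPH_CLOSE,np.ones((3,3)))
cs,_=cv2.findContours(m,cv2.RETR_EXTERNAL,cv2.CHAIN_APPROX_NONE)
for k in cs:
    if cv2.contourArea(k)<200: continue
    k=cv2.convexHull(k); P=onz(c,k[:,0],0.082)
    r=cv2.minAreaRect((P[:,:2]*1000).astype(np.float32)); print("lid",r, cv2.boxPoints(r).round(0).tolist())
    q=np.zeros_like(m); cv2.fillPoly(q,[k],1); q=cv2.erode(q,np.ones((5,5)))
    b=(q>0)&(hsv[...,2]<90); v,u=np.nonzero(b); print(" mark",len(u),onz(c,[[u.mean(),v.mean()]],0.086).round(4))
r2=np.zeros_like(roi); r2[225:258,185:216]=1
m=((hsv[...,2]>150)&(hsv[...,1]<40)).astype(np.uint8)*r2
k=np.vstack([k for k in cv2.findContours(m,0,1)[0] if len(k)>4]); e=cv2.fitEllipse(cv2.convexHull(k)); print(e,onz(c,[e[0]],0.045).round(4))
s=grab("side"); z=np.vstack([cv2.resize(im[165:295,130:345],None,fx=2.2,fy=2.2,interpolation=2),cv2.resize(s["color"][170:350,150:365],None,fx=2.2,fy=2.2,interpolation=2)[:310]])
cv2.imwrite("pics/crop.png",z[:,:,::-1])
```

```text
lid ((517.7750854492188, 167.2125244140625), (131.1887664794922, 96.19610595703125), 16.046613693237305) [[441.0, 195.0], [468.0, 103.0], [594.0, 139.0], [568.0, 232.0]]
 mark 137 [[0.5211 0.1686 0.086 ]]
lid ((547.2993774414062, 65.33122253417969), (131.01885986328125, 96.31489562988281), 16.20184326171875) [[471.0, 93.0], [498.0, 1.0], [624.0, 37.0], [597.0, 130.0]]
 mark 118 [[0.5507 0.0664 0.086 ]]
lid ((576.718994140625, -36.54801940917969), (130.84677124023438, 96.81642150878906), 16.036556243896484) [[500.0, -8.0], [527.0, -101.0], [653.0, -65.0], [626.0, 28.0]]
 mark 85 [[ 0.5801 -0.0349  0.086 ]]
((198.32359313964844, 239.55215454101562), (16.79997444152832, 17.386629104614258), 0.504917562007904) [[0.4341 0.3437 0.045 ]]
```

View pics/crop.png

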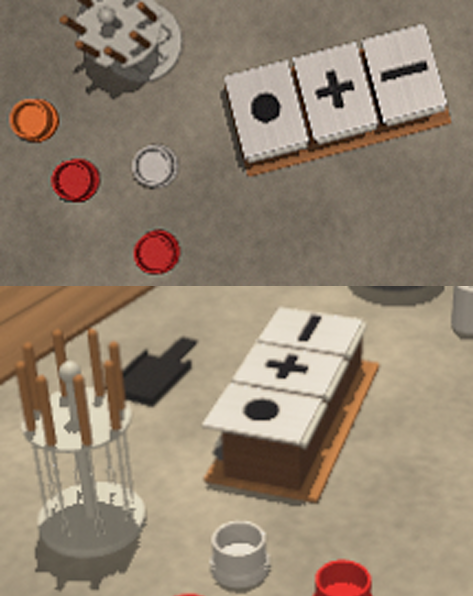

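Both choices check out: the disc lid is the box nearest the carousel, and the aluminium cup is at crop (154,166). The gripper will pass near the carousel, so I'll measure the clearance first.

Run:
```python
from h import *
c=grab("top"); 
for n,uv,z in [("handle tops",[[177,154],[161,158],[158,174],[165,189],[196,155],[201,164],[202,178],[191,192]],.241),("base right edge",[[213,185],[193,203],[200,200]],0.01),("pot rim",[[437,148],[410,175],[463,175],[437,201]],.185),("handle pot",[[440,133]],.15),("can",[[397,236]],.106),("spoon",[[260,135],[311,142],[262,158]],.014),("cap",[[179.5,176]],.2)]:
    print(n,onz(c,uv,z).round(3)[:,:2].tolist())
```

```text
handle tops [[0.677, 0.374], [0.665, 0.421], [0.617, 0.427], [0.573, 0.404], [0.675, 0.318], [0.649, 0.302], [0.607, 0.297], [0.566, 0.328]]
base right edge [[0.626, 0.308], [0.561, 0.376], [0.572, 0.352]]
pot rim [[0.726, -0.406], [0.64, -0.321], [0.644, -0.485], [0.562, -0.402]]
handle pot [[0.785, -0.432]]
can [[0.458, -0.302]]
spoon [[0.806, 0.149], [0.784, -0.031], [0.724, 0.14]]
cap [[0.62, 0.375]]
```

```bash
cat >> h.py <<'E'
def inc(p,yaw,tilt=0):
    s=read_state(); R0=R.from_quat(s["eef_rot"])
    Rt=R.from_euler("z",yaw,degrees=True)*R.from_euler("x",180,degrees=True)*R.from_euler("y",-tilt,degrees=True)
    print("turn",(R0.inv()*Rt).as_rotvec().round(4),"shift",R0.inv().apply(np.array(p)-s["ee_pos"]).round(4), "t",s["time"])
def st():
    s=read_state(); print("p",s["ee_pos"].round(4),"R",R.from_quat(s["eef_rot"]).as_matrix().round(3).tolist(),"F",s["ft_force"].round(1),"w",s["width"].round(4),"j",s["joint_positions"].round(2))
E
python3 -c "
from h import *
inc([.35,-.5,.45],0);inc([.62,-.05,.42],0,0)"
```

```text
turn [-4.000e-04  1.000e-04  3.558e-01] shift [ 0.1539 -0.0344 -0.2277] t 0.3
turn [-4.000e-04  1.000e-04  3.558e-01] shift [ 0.5638 -0.3622 -0.1975] t 0.3
```

>>> play_rows:
  increments: "0 0 0.1 0.04 -0.01 -0.06 0; 0 0 0.2 0.08 -0.02 -0.12 0; 0 0 0.3 0.12 -0.04 -0.17 0; 0 0 0.356 0.17 -0.06 -0.2 0; 0 0 0.356 0.21 -0.09 -0.22 0; 0 0 0.356 0.25 -0.12 -0.22 0; 0 0 0.356 0.29 -0.15 -0.22 0; 0 0 0.356 0.33 -0.18 -0.22 0"

```text
time: 1.1
ee_pos: [0.4286, -0.3547, 0.4363]
eef_rot: [1.0, -0.0, 0.001, 0.001]
ft_force: [1.2, -0.7, -0.1]
width: 0.0308
grip_force: 0.0
```

```bash
python3 -c "
from h import *
st();inc([.65,.12,.36],0,0)"
```

```text
Traceback (most recent call last):
  File "h.py", line 26, in st
    s=read_state(); print("p",s["ee_pos"].round(4),"R",R.from_quat(s["eef_rot"]).as_matrix().round(3).tolist(),"F",s["ft_force"].round(1),"w",s["width"].round(4),"j",s["joint_positions"].round(2))
                                                                                                                                              ^^^^^^^^^^^^^^^^
AttributeError: 'float' object has no attribute 'round'
```

>>> play_rows:
  increments: "0 0 0 0.025 -0.04 0 0; 0 0 0 0.05 -0.08 0 0; 0 0 0 0.08 -0.12 0 0; 0 0 0 0.11 -0.16 0 0; 0 0 0 0.14 -0.2 0 0; 0 0 0 0.16 -0.245 0.01 0; 0 0 0 0.18 -0.29 0.02 0; 0 0 0 0.2 -0.335 0.03 0"

```text
time: 1.9
ee_pos: [0.628, -0.0202, 0.405]
eef_rot: [1.0, -0.0, 0.0, 0.0]
ft_force: [0.5, -0.6, 1.0]
width: 0.0005
grip_force: 0.0
```

>>> play_rows:
  increments: "0 -0.14 0 0.01 -0.04 0.01 0; 0 -0.28 0 0.02 -0.08 0.02 0; 0 -0.42 0 0.03 -0.11 0.03 0; 0 -0.56 0 0.04 -0.13 0.04 0; 0 -0.7 0 0.05 -0.14 0.05 0; 0 -0.785 0 0.05 -0.14 0.06 0; 0 -0.785 0 0.05 -0.14 0.06 0"

```text
time: 2.6
ee_pos: [0.6601, 0.1213, 0.3758]
eef_rot: [0.988, -0.012, -0.144, -0.056]
ft_force: [0.2, 6.0, -4.4]
width: 0.0004
grip_force: 0.0
```

```bash
sed -i 's/s\["width"\].round(4)/round(s["width"],4)/' h.py; python3 -c "
from h import *
st();inc([.637,.178,.1],0,45)
c=grab('wrist'); save(c,'pics/w1.png')"
```

```text
p [0.6601 0.1213 0.3758] R [[0.958, -0.04, -0.282], [-0.008, -0.993, 0.114], [-0.285, -0.107, -0.953]] F [ 0.2  6.  -4.4] w 0.0004 j [-0.28  0.69  0.29  0.68 -0.35  2.05 -1.75]
turn [-0.1136 -0.4963  0.0204] shift [ 0.056  -0.026   0.2757] t 2.6
```

```bash
python3 -c "
from h import *
inc([.66,.15,.22],0,40)"
```

```text
turn [-1.204e-01 -4.195e-01  4.000e-04] shift [ 0.0404 -0.0173  0.1574] t 2.65
```

>>> play_rows:
  increments: "0 0 0 0.01 -0.004 0.04 0; 0 0 0 0.02 -0.008 0.08 0; -0.04 -0.14 0 0.03 -0.012 0.12 0; -0.08 -0.28 0 0.04 -0.017 0.157 0; -0.12 -0.42 0 0.04 -0.017 0.157 0; -0.12 -0.42 0 0.04 -0.017 0.157 0"

```text
time: 3.25
ee_pos: [0.6545, 0.1518, 0.2435]
eef_rot: [0.968, -0.004, -0.247, -0.036]
ft_force: [0.0, 5.0, -1.1]
width: 0.0005
grip_force: 0.0
```

```bash
python3 -c "
from h import *
st();inc([.637,.178,.1],0,40)"
```

```text
p [0.6545 0.1518 0.2435] R [[0.878, -0.025, -0.478], [0.011, -0.997, 0.071], [-0.478, -0.068, -0.876]] F [ 0.   5.  -1.1] w 0.0005 j [-0.23  0.86  0.07  0.71 -0.23  2.05 -1.81]
turn [-0.0702 -0.1988  0.018 ] shift [ 0.0536 -0.016   0.1358] t 3.25
```

```bash
python3 -c "
from h import *
inc([.645,.168,.115],0,42)"
```

```text
turn [-0.0699 -0.2337  0.0193] shift [ 0.0533 -0.0072  0.1182] t 3.25
```

>>> play_rows:
  increments: "0 0 0 0.015 -0.002 0.03 0; -0.02 -0.05 0 0.03 -0.004 0.06 0; -0.04 -0.12 0.01 0.04 -0.006 0.09 0; -0.07 -0.23 0.02 0.053 -0.007 0.118 0; -0.07 -0.23 0.02 0.053 -0.007 0.118 0; -0.07 -0.23 0.02 0.053 -0.007 0.118 0"

```text
time: 3.85
ee_pos: [0.6379, 0.145, 0.1103]
eef_rot: [0.94, -0.02, -0.341, 0.006]
ft_force: [0.3, -0.3, 1.7]
width: 0.0004
grip_force: 0.0
```

```bash
python3 -c "
from h import *
st();inc([.61,.178,.08],0,42);inc([.58,.178,.043],0,42)
c=grab('wrist'); save(c,'pics/w2.png')"
```

```text
p [0.6379 0.145  0.1103] R [[0.766, -0.034, -0.642], [-0.042, -0.999, 0.003], [-0.641, 0.024, -0.767]] F [ 0.3 -0.3  1.7] w 0.0004 j [-0.22  1.07 -0.    0.69 -0.16  2.06 -1.86]
turn [-0.0041 -0.0359 -0.0416] shift [-0.0033 -0.0328  0.0412] t 3.85
turn [-0.0041 -0.0359 -0.0416] shift [-0.0025 -0.0326  0.0888] t 3.85
```

View pics/w2.png

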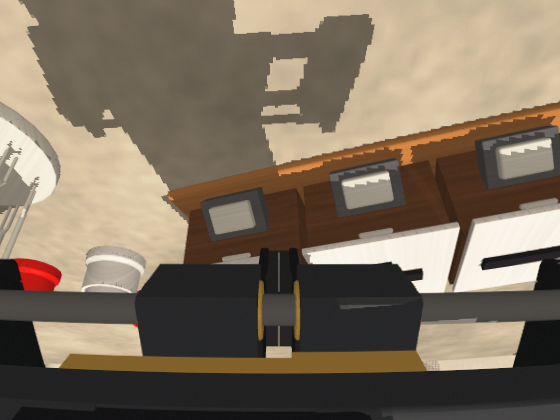

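The wrist view shows three latch buttons, at (232,218), (367,190) and (527,157). The leftmost, nearest the burner and carousel, is the round box's.

```bash
python3 -c "
from h import *
c=grab('wrist');print(onz(c,[[232,218],[367,190],[527,157]],.038).round(4))
print(proj(c,[[.5733,.1832,.038]]))"
```

```text
[[ 0.5694  0.1828  0.038 ]
 [ 0.5998  0.0806  0.038 ]
 [ 0.6305 -0.0232  0.038 ]]
[[230.84208136 215.37079762]]
```

```bash
python3 -c "
from h import *
inc([.605,.18,.073],0,42)"
```

```text
turn [-0.0045 -0.0432 -0.042 ] shift [-0.0019 -0.035   0.0539] t 3.95
```

>>> play_rows:
  increments: "0 -0.02 -0.02 0 -0.012 0.015 0; 0 -0.04 -0.04 -0.001 -0.024 0.03 0; 0 -0.04 -0.04 -0.002 -0.035 0.045 0; 0 -0.04 -0.04 -0.002 -0.035 0.054 0; 0 -0.04 -0.04 -0.002 -0.035 0.054 0"

```text
time: 4.45
ee_pos: [0.601, 0.1818, 0.0684]
eef_rot: [0.932, -0.0, -0.361, -0.001]
ft_force: [0.6, -0.9, -0.3]
width: 0.0003
grip_force: 0.0
```

```bash
python3 -c "
from h import *
st();inc([.573,.18,.038],0,42);inc([.567,.18,.032],0,42)
"
```

```text
p [0.601  0.1818 0.0684] R [[0.739, -0.001, -0.674], [0.0, -1.0, 0.002], [-0.674, -0.002, -0.739]] F [ 0.6 -0.9 -0.3] w 0.0003 j [-0.25  1.05 -0.03  0.83 -0.17  1.97 -1.86]
turn [-0.0019  0.0063  0.0002] shift [-0.0002  0.0019  0.0414] t 4.45
turn [-0.0019  0.0063  0.0002] shift [-0.0006  0.0019  0.0498] t 4.45
```

>>> play_rows:
  increments: "0 0 0 0 0.001 0.015 0; 0 0 0 0 0.001 0.028 0; 0 0 0 0 0.001 0.034 0; 0 0 0 0 0.001 0.038 0; 0 0 0 0 0.001 0.042 0; 0 0 0 0 0.001 0.046 0; 0 0 0 0 0.001 0.048 0; 0 0 0 0 0.001 0.048 0"

```text
time: 5.25
ee_pos: [0.5716, 0.179, 0.0347]
eef_rot: [0.933, -0.002, -0.359, -0.001]
ft_force: [2.8, -2.5, 4.7]
width: 0.0006
grip_force: 2.6
```

```bash
python3 -c "
from h import *
st();c=grab('side');save(c,'pics/s2.png')
a=grab('top');im=np.hstack([c['color'][100:360,120:400],a['color'][130:390,150:430]]);cv2.imwrite('pics/s2.png',cv2.resize(im,(800,372))[:,:,::-1])
"
```

```text
p [0.5716 0.179  0.0347] R [[0.742, -0.004, -0.67], [-0.003, -1.0, 0.004], [-0.67, -0.001, -0.742]] F [ 2.8 -2.5  4.7] w 0.0006 j [-0.25  1.01 -0.04  0.99 -0.17  1.85 -1.85]
```

View pics/s2.png

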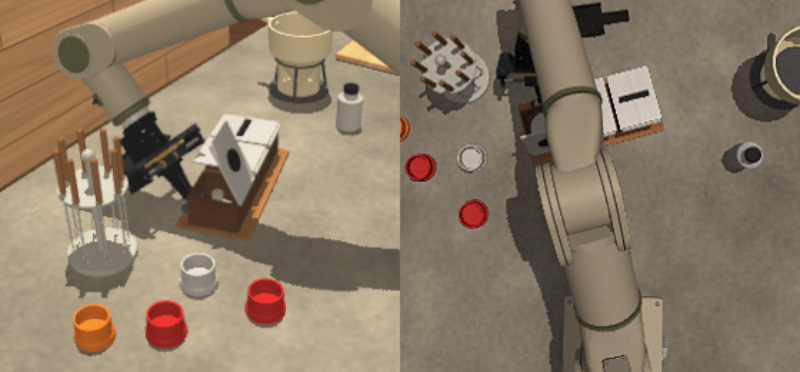

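The side view shows the round lid popped up and the other two still shut. I'll back off along the tool, rise and point down.

```bash
python3 -c "
from h import *
inc([.63,.17,.105],0,40);inc([.62,.14,.28],8,15);inc([.53,.165,.29],16.1,0)
"
```

```text
turn [-0.0034  0.0363 -0.0028] shift [-0.0037  0.0087 -0.0914] t 5.35
turn [-0.0701  0.4717 -0.1273] shift [-0.1284  0.0386 -0.2147] t 5.35
turn [-0.1055  0.7292 -0.2721] shift [-0.2019  0.014  -0.1617] t 5.35
```

>>> play_rows:
  increments: "0 0 0 0 0.003 -0.03 0.3; 0 0.03 0 -0.002 0.006 -0.06 0.3; 0 0.04 0 -0.004 0.012 -0.095 0.3; 0 0.1 -0.03 -0.03 0.02 -0.13 0.3; -0.02 0.2 -0.06 -0.06 0.03 -0.16 0.3; -0.04 0.3 -0.08 -0.09 0.038 -0.19 0.3; -0.06 0.4 -0.11 -0.128 0.038 -0.215 0.3; -0.07 0.47 -0.13 -0.128 0.038 -0.215 0.3"

```text
time: 6.15
ee_pos: [0.6211, 0.142, 0.2877]
eef_rot: [0.99, 0.072, -0.124, 0.007]
ft_force: [0.1, 0.7, 1.1]
width: 0.026
grip_force: 0.0
```

```bash
python3 -c "
from h import *
st();inc([.53,.165,.30],16.1,0)
"
```

```text
p [0.6211 0.142  0.2877] R [[0.959, 0.144, -0.245], [0.141, -0.99, -0.032], [-0.247, -0.004, -0.969]] F [0.1 0.7 1.1] w 0.026 j [-0.26  0.54 -0.03  1.05 -0.03  1.79 -1.71]
turn [-0.0208  0.2485 -0.1353] shift [-0.0872 -0.0359  0.0096] t 6.15
```

>>> play_rows:
  increments: "-0.01 0.12 -0.07 -0.03 -0.012 0 0.4; -0.02 0.25 -0.135 -0.06 -0.024 0.005 0.4; -0.02 0.25 -0.135 -0.087 -0.036 0.01 0.4; -0.02 0.25 -0.135 -0.087 -0.036 0.01 0.4; -0.02 0.25 -0.135 -0.087 -0.036 0.01 0.4"

```text
time: 6.65
ee_pos: [0.5289, 0.1645, 0.2931]
eef_rot: [0.99, 0.139, -0.007, 0.001]
ft_force: [1.7, -0.7, -0.3]
width: 0.0348
grip_force: 0.0
```

```bash
python3 -c "
from h import *
st()
c=grab('wrist'); save(c,'pics/w3.png'); print(proj(c,[[.508,.1644,.014],[.508,.1644,.054]]))"
```

```text
p [0.5289 0.1645 0.2931] R [[0.961, 0.276, -0.013], [0.276, -0.961, -0.003], [-0.013, -0.001, -1.0]] F [ 1.7 -0.7 -0.3] w 0.0348 j [-0.3   0.16 -0.09  1.53  0.01  1.47 -1.69]
[[274.45030469 182.66522284]
 [274.08450266 190.25440403]]
```

View pics/w3.png

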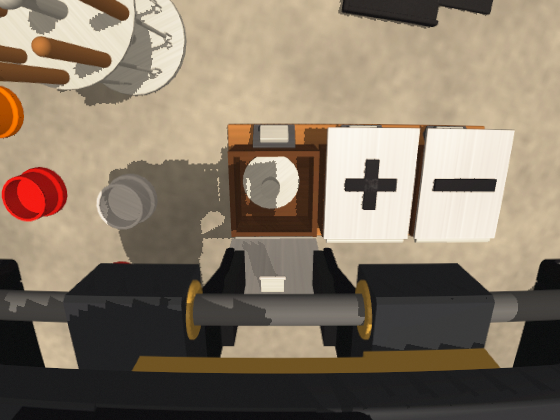

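The wrist view shows the snuffer at about (270,182) in the open box, and the burner at (127,203). I'll measure both.

Run:
```python
from h import *
c=grab("wrist"); im=c["color"]; hsv=cv2.cvtColor(im,cv2.COLOR_RGB2HSV)
m=((hsv[...,1]<70)&(hsv[...,2]>90)).astype(np.uint8); q=np.zeros_like(m); q[150:215,236:306]=1; m*=q
k=max(cv2.findContours(m,0,1)[0],key=cv2.contourArea); h=cv2.convexHull(k); e=cv2.fitEllipse(h); print(e,cv2.boundingRect(h))
print("disc",onz(c,[e[0]],.021).round(4))
d=onz(c,h[:,0],.021); print("circ",np.array(cv2.minEnclosingCircle((d[:,:2]*1000).astype(np.float32))[0]),cv2.minEnclosingCircle((d[:,:2]*1000).astype(np.float32))[1])
g=cv2.cvtColor(im,cv2.COLOR_RGB2GRAY)
b=np.hstack([cv2.resize(im[140:230,225:325],None,fx=4,fy=4,interpolation=2),cv2.resize(im[150:240,85:185],None,fx=4,fy=4,interpolation=2)]); cv2.imwrite("pics/w3c.png",b[:,:,::-1])
```

```text
((270.1268615722656, 180.7173614501953), (55.091407775878906, 56.19459915161133), 95.64800262451172) (243, 157, 56, 52)
disc [[0.5112 0.1702 0.021 ]]
circ [510.25830078 170.1631012 ] 35.99338912963867
```

View pics/w3c.png

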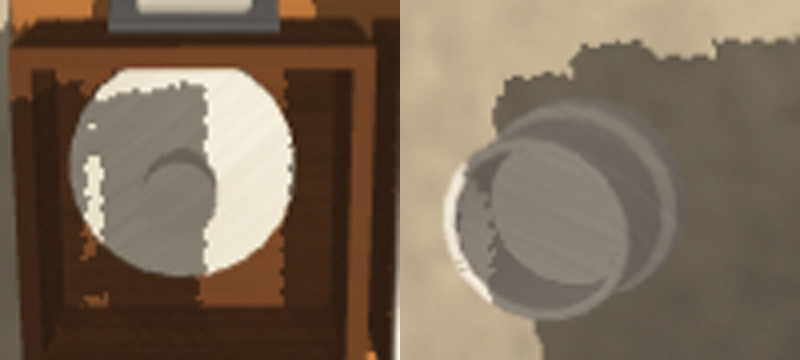

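The crop shows the snuffer knob centred near pixel (270,187) and the burner rim centred near (119.4,207.4).

Run:
```python
from h import *
c=grab("wrist"); print(onz(c,[[270.2,187]],.060).round(4),onz(c,[[119.4,207.4]],.045).round(4), proj(c,[[.5105,.17,.021],[.5105,.17,.06]]))
inc([.511,.170,.12],16.1); inc([.511,.170,.038],16.1)
```

```text
[[0.5131 0.1695 0.06  ]] [[0.4331 0.3426 0.045 ]] [[269.95971681 181.46369638]
 [269.18774162 188.94408258]]
turn [-0.0008  0.0154 -0.0037] shift [-0.0142 -0.011   0.1721] t 6.8
turn [-0.0008  0.0154 -0.0037] shift [-0.0129 -0.011   0.2541] t 6.8
```

>>> play_rows:
  increments: "0 0.015 0 -0.007 -0.006 0.04 0.4; 0 0.015 0 -0.0135 -0.011 0.08 0.4; 0 0.015 0 -0.0135 -0.011 0.12 0.4; 0 0.015 0 -0.0135 -0.011 0.15 0.4; 0 0.015 0 -0.0135 -0.011 0.172 0.4; 0 0.015 0 -0.0135 -0.011 0.172 0.4"

```text
time: 7.4
ee_pos: [0.5095, 0.1695, 0.1167]
eef_rot: [0.99, 0.138, -0.003, 0.0]
ft_force: [0.1, -0.2, 0.8]
width: 0.0347
grip_force: 0.0
```

Run:
```python
from h import *
st(); inc([.5118,.170,.036],16.1)
```

```text
p [0.5095 0.1695 0.1167] R [[0.962, 0.274, -0.006], [0.274, -0.962, -0.001], [-0.007, -0.0, -1.0]] F [ 0.1 -0.2  0.8] w 0.0347 j [-0.31  0.24 -0.11  1.81  0.03  1.1  -1.72]
turn [-0.0003  0.0065 -0.0035] shift [0.0029 0.0001 0.0807] t 7.4
```

>>> play_rows:
  increments: "0 0.006 0 0.0025 0 0.03 0.4; 0 0.006 0 0.0025 0 0.055 0.4; 0 0.006 0 0.0025 0 0.072 0.4; 0 0.006 0 0.0025 0 0.08 0.4; 0 0.006 0 0.0025 0 0.08 0.4; 0 0.006 0 0.0025 0 0.08 0.1; 0 0.006 0 0.0025 0 0.08 0.1; 0 0.006 0 0.0025 0 0.08 0.1"
  grip_force: 15

```text
time: 8.2
ee_pos: [0.5141, 0.1715, 0.0416]
eef_rot: [0.99, 0.139, 0.004, -0.001]
ft_force: [0.5, -1.2, 4.6]
width: 0.0212
grip_force: 15.0
```

>>> play_rows:
  increments: "0 0 0 0 0 0 0.1; 0 0 0 0 0 0 0.1; 0 0 0 0 0 -0.015 0.1; 0 0 0 0 0 -0.04 0.1; 0 0 0 0 0 -0.08 0.1; 0 0 0 0 0 -0.12 0.1; 0 0 0 0 0 -0.16 0.1; 0 0 0 0 0 -0.16 0.1"

```text
time: 9.0
ee_pos: [0.5147, 0.172, 0.2063]
eef_rot: [0.99, 0.139, 0.007, -0.002]
ft_force: [1.3, 0.7, -1.9]
width: 0.0212
grip_force: 15.0
```

Run:
```python
from h import *
st(); inc([.4335,.343,.195],16.1)
```

```text
p [0.5147 0.172  0.2063] R [[0.961, 0.275, 0.014], [0.275, -0.961, 0.006], [0.015, -0.002, -1.0]] F [ 1.3  0.7 -1.9] w 0.0212 j [-0.31  0.15 -0.11  1.71  0.02  1.26 -1.71]
turn [-0.0017 -0.0152 -0.0025] shift [-0.0312 -0.1867  0.0112] t 9.0
```

>>> play_rows:
  increments: "0 -0.015 0 0 -0.03 0 0.1; 0 -0.015 -0.05 0 -0.06 0 0.1; 0 -0.015 -0.12 0 -0.09 0 0.1; 0 -0.015 -0.2 -0.01 -0.12 0 0.1; 0 -0.015 -0.28 -0.02 -0.15 0 0.1; 0 -0.015 -0.36 -0.03 -0.175 0.01 0.1; 0 -0.015 -0.42 -0.031 -0.187 0.03 0.1; 0 -0.015 -0.42 -0.031 -0.187 0.05 0.1"

```text
time: 9.8
ee_pos: [0.4293, 0.3445, 0.1488]
eef_rot: [0.938, 0.345, -0.005, 0.0]
ft_force: [0.1, -0.3, -2.8]
width: 0.021
grip_force: 15.0
```

Run:
```python
from h import *
st(); inc([.4335,.343,.13],40)
a=grab("wrist"); save(a,"pics/w4f.png"); im=a["color"]; s=grab("side")["color"]; t=grab("top")["color"]
z=np.hstack([cv2.resize(im,(440,330)),np.vstack([cv2.resize(s[210:320,170:350],(360,220))[:165*2],np.zeros((110,360,3),np.uint8)])]); cv2.imwrite("pics/w4.png",z[:,:,::-1])
```

```text
p [0.4293 0.3445 0.1488] R [[0.761, 0.648, -0.008], [0.648, -0.761, -0.004], [-0.009, -0.002, -1.0]] F [ 0.1 -0.3 -2.8] w 0.021 j [-0.51  0.25 -0.28  1.74  0.07  1.18 -1.68]
turn [-0.0023  0.0089  0.0074] shift [0.0024 0.0039 0.0187] t 9.8
```

View pics/w4.png

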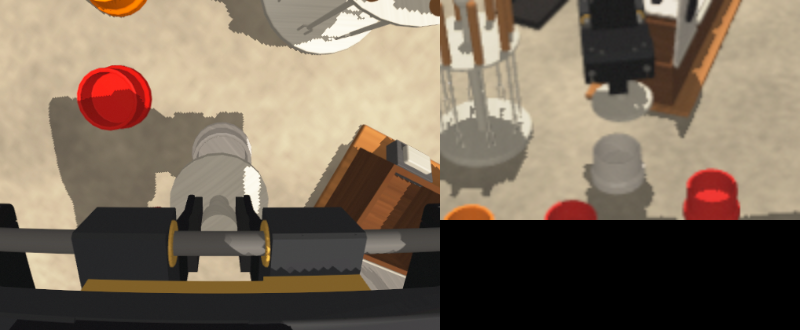

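The held snuffer's disc is about centred over the burner, at view pixel (218,185). The side view shows it level above the cup. I'll zoom in to pin down the disc arc and the burner rim.

Run:
```python
import cv2
im=cv2.imread("pics/w4f.png")[150:280,200:360]
cv2.imwrite("pics/w5.png",cv2.resize(cv2.convertScaleAbs(im,alpha=1.5),None,fx=4.6,fy=4.6,interpolation=2))
```

```text
(no output)
```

View pics/w5.png

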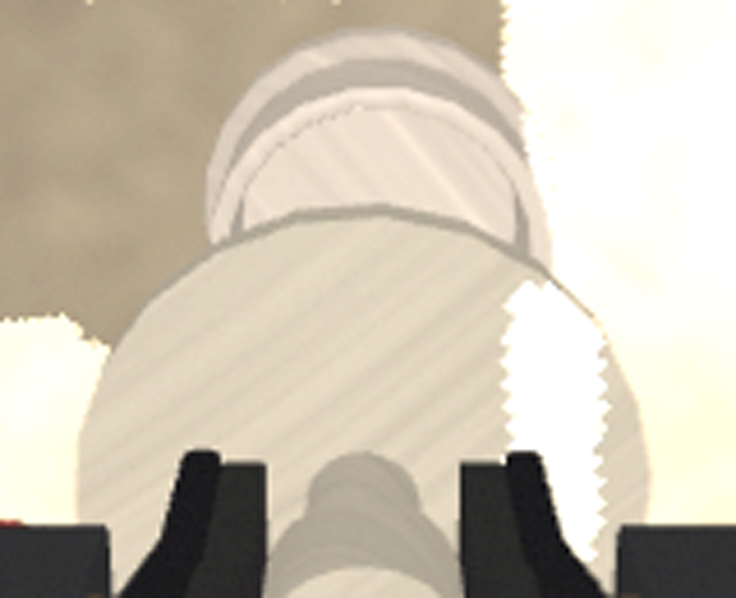

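Run:
```python
from h import *
from scipy.optimize import least_squares as L
c=grab("wrist")
def fit(p,z,r):
    P=onz(c,np.array(p)/4.6+[200,150]-[.4,.4],z)[:,:2]
    s=L(lambda x:np.hypot(*(P-x).T)-r,P.mean(0)); s2=L(lambda x:np.hypot(*(P-x[:2]).T)-x[2],[*P.mean(0),r]); return s.x.round(4),(s.fun*1000).round(1),s2.x.round(4)
D=[(375,218),(195,264),(110,357),(80,450),(80,510),(548,278),(605,335),(640,410),(649,490)]
print("disc",fit(D,.128,.036)); print("rim",fit([(250,145),(300,106),(378,88),(450,102),(508,140),(540,195),(213,215)],.045,.030))
st()
```

```text
disc (array([0.4268, 0.339 ]), array([-0.1,  0.3, -0.1, -0.4, -0.4, -0. ,  0. , -0.2, -0.4]), array([0.4272, 0.3394, 0.0356]))
rim (array([0.433 , 0.3406]), array([-0.1,  0.2,  0. , -0. ,  0.2, -0.4, -0.3]), array([0.4334, 0.341 , 0.0295]))
p [0.4311 0.3418 0.1499] R [[0.766, 0.643, -0.008], [0.643, -0.766, -0.006], [-0.01, -0.001, -1.0]] F [ 0.   0.1 -1.1] w 0.0209 j [-0.51  0.24 -0.28  1.73  0.07  1.18 -1.68]
```

Run:
```python
from h import *
inc([.437,.3455,.08],40)
```

```text
turn [-0.0012  0.0101  0.0003] shift [0.0076 0.001  0.0698] t 10.0
```

>>> play_rows:
  increments: "0 0.01 0 0.004 0.0005 0.02 0.1; 0 0.01 0 0.0075 0.001 0.04 0.1; 0 0.01 0 0.0075 0.001 0.055 0.1; 0 0.01 0 0.0075 0.001 0.064 0.1; 0 0.01 0 0.0075 0.001 0.068 0.1; 0 0.01 0 0.0075 0.001 0.068 0.1; 0 0.01 0 0.0075 0.001 0.068 0.1; 0 0.01 0 0.0075 0.001 0.068 0.1"

```text
time: 10.8
ee_pos: [0.4376, 0.3464, 0.0832]
eef_rot: [0.94, 0.342, 0.001, -0.001]
ft_force: [0.1, -0.2, -2.3]
width: 0.0211
grip_force: 15.0
```

Run:
```python
from h import *
st(); inc([.437,.3455,.073],40)
c=grab("wrist"); save(c,"pics/w6f.png"); s=grab("side"); save(s,"pics/s6f.png")
a=cv2.resize(c["color"][150:280,200:360],(480,390),interpolation=2); p=proj(s,[[.433,.343,.045]])[0].astype(int); print(p)
b=cv2.resize(s["color"][p[1]-40:p[1]+40,p[0]-33:p[0]+33],(320,388),interpolation=2); b=np.vstack([b,b[:2]])
cv2.imwrite("pics/w6.png",cv2.convertScaleAbs(np.hstack([a,b])[:,:,::-1],alpha=1.4))
```

```text
p [0.4376 0.3464 0.0832] R [[0.766, 0.643, 0.001], [0.643, -0.766, 0.003], [0.003, -0.001, -1.0]] F [ 0.1 -0.2 -2.3] w 0.0211 j [-0.52  0.32 -0.27  1.79  0.1   1.04 -1.7 ]
turn [-0.0013 -0.0027  0.0004] shift [-0.0011  0.0003  0.0102] t 10.8
[258 283]
```

View pics/w6.png

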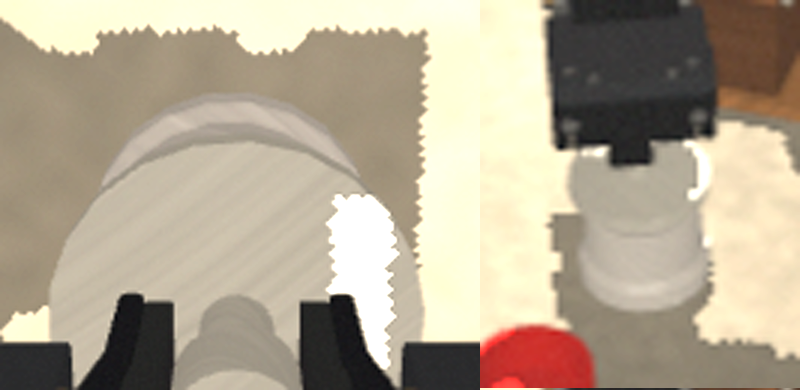

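In the wrist crop the disc arc spans x = 50–424, with its top at (245,143), and the foot arc's top is at (225,93). In the side crop the disc (569–712) sits centred over the burner (580–708).

Run:
```python
from h import *
from scipy.optimize import least_squares as L
c=grab("wrist")
def fit(p,z,r):
    P=onz(c,np.array(p)/3+[200,150]-[.3,.3],z)[:,:2]
    s=L(lambda x:np.hypot(*(P-x).T)-r,P.mean(0)-[.02,.02]); s2=L(lambda x:np.hypot(*(P-x[:2]).T)-x[2],[*s.x,r]); return s.x.round(4),(s.fun*1000).round(1),s2.x.round(4)
print("disc",fit([(245,143),(150,165),(100,192),(65,240),(50,300),(370,195),(408,240),(424,310)],.0626,.036)); 
for z in(.0,.006):print("foot",z,fit([(225,93),(160,112),(125,148),(103,187),(275,100),(325,133),(357,177)],z,.034))
st()
```

```text
disc (array([0.4338, 0.3441]), array([-0. , -0.5,  0.5,  0.3, -0.3, -0.2,  0.4, -0.1]), array([0.4338, 0.344 , 0.036 ]))
foot 0.0 (array([0.4313, 0.3434]), array([ 0.5,  0.5, -0.7, -0.5,  0.4, -0.6, -0.5]), array([0.4325, 0.3445, 0.0328]))
foot 0.006 (array([0.4322, 0.344 ]), array([ 0.7,  0.6, -0.8, -0.9,  0.5, -0.7, -0.9]), array([0.4341, 0.3458, 0.032 ]))
p [0.4374 0.3463 0.0828] R [[0.766, 0.643, 0.001], [0.643, -0.766, 0.002], [0.002, -0.001, -1.0]] F [-0.8  0.3 -2.6] w 0.0213 j [-0.52  0.32 -0.27  1.79  0.1   1.04 -1.7 ]
```

>>> play_rows:
  increments: "0 0 0 -0.001 0 0.004 0.1; 0 0 0 -0.001 0 0.007 0.1; 0 0 0 -0.001 0 0.009 0.1; 0 0 0 -0.001 0 0.01 0.1; 0 0 0 -0.001 0 0.011 0.1; 0 0 0 -0.001 0 0.011 0.1; 0 0 0 -0.001 0 0.011 0.1"

```text
time: 11.65
ee_pos: [0.4366, 0.3456, 0.0727]
eef_rot: [0.94, 0.342, 0.001, -0.001]
ft_force: [-6.0, -4.8, 11.5]
width: 0.0215
grip_force: 15.0
```

>>> play_rows:
  increments: "0 0 0 0 0 -0.0008 0.1; 0 0 0 0 0 -0.0008 0.1; 0 0 0 0 0 -0.0008 0.1"

```text
time: 11.95
ee_pos: [0.4365, 0.3456, 0.0726]
eef_rot: [0.94, 0.342, 0.001, -0.001]
ft_force: [-2.9, -1.2, 5.6]
width: 0.0214
grip_force: 15.0
```

Contact is light now, so I'll open slowly.

>>> play_rows:
  increments: "0 0 0 0 0 -0.0004 0.26; 0 0 0 0 0 -0.0004 0.3; 0 0 0 0 0 -0.0004 0.4; 0 0 0 0 0 -0.0004 0.5; 0 0 0 0 0 -0.0004 0.5; 0 0 0 0 0 -0.0004 0.5"
  grip_force: 3

```text
time: 12.55
ee_pos: [0.4365, 0.3455, 0.0725]
eef_rot: [0.94, 0.342, 0.0, -0.001]
ft_force: [-0.6, 0.2, 0.1]
width: 0.0424
grip_force: 0.0
```

>>> play_rows:
  increments: "0 0 0 0 0 -0.01 0.5; 0 0 0 0 0 -0.03 0.5; 0 0 0 0 0 -0.06 0.5; 0 0 0 0 0 -0.1 0.5; 0 0 0 0 0 -0.14 0.5; 0 0 0 0 0 -0.18 0.5; 0 0 0 0 0 -0.21 0.5; 0 0 0 0 0 -0.21 0.5"

```text
time: 13.35
ee_pos: [0.4376, 0.3463, 0.2882]
eef_rot: [0.94, 0.342, 0.004, -0.002]
ft_force: [0.3, 0.3, 0.4]
width: 0.0437
grip_force: 0.0
```

Run:
```python
from h import *
st(); s=grab("side"); save(s,"pics/s7.png"); c=grab("wrist"); save(c,"pics/w7.png"); b=cv2.imread("pics/s6f.png")
hsv=cv2.cvtColor(c["color"],cv2.COLOR_RGB2HSV)
print(proj(c,[[.433,.343,.052],[.433+.036,.343,.052],[.433,.343+.036,.052]]))
m=((hsv[...,1]<45)&(hsv[...,2]>100)).astype(np.uint8)
for k in cv2.findContours(m,0,1)[0]:
    if cv2.contourArea(k)>800 and cv2.contourArea(k)<8000: h=cv2.convexHull(k); e=cv2.fitEllipse(h); print(np.round(e[0],1),np.round(e[1],1),onz(c,[e[0]],.052).round(4))
inc([.50,.08,.30],16)
```

```text
p [0.4376 0.3463 0.2882] R [[0.766, 0.643, 0.007], [0.643, -0.766, 0.007], [0.01, -0.001, -1.0]] F [0.3 0.3 0.4] w 0.0437 j [-0.51  0.16 -0.28  1.53  0.04  1.44 -1.66]
[[278.66196844 182.6704152 ]
 [299.03778784 158.9405672 ]
 [254.52837394 162.76201155]]
[330.  307.4] [ 40.9 107.2] [[0.3497 0.1857 0.052 ]]
[518. 246.] [90.5 91.2] [[0.5672 0.0582 0.052 ]]
[278.5 180.7] [61.  63.1] [[0.4347 0.3446 0.052 ]]
turn [-0.0019 -0.0027  0.4194] shift [-0.1219  0.2439 -0.0172] t 13.45
```

The snuffer lies at (.4347,.3446), within about 2 mm of the burner. Next I'll go behind the upright lid and swing it shut along its arc.

```bash
cat >> h.py <<'E'
H=np.array([.460,.1506,.077]); U=np.array([.9608,.2773,0])
def hp(f,z): return np.r_[(H+U*f)[:2],z]
E
python3 - <<'E'
from h import *
inc(hp(-.05,.27),16.1); inc(hp(-.05,.18),16.1)
print(hp(-.05,.18))
E
```

```text
turn [-0.0019 -0.0027  0.4176] shift [-0.1529  0.1439  0.0128] t 13.45
turn [-0.0019 -0.0027  0.4176] shift [-0.1532  0.144   0.1028] t 13.45
[0.41196  0.136735 0.18    ]
```

>>> play_rows:
  increments: "0 0 0.08 -0.03 0.028 0 0; 0 0 0.16 -0.06 0.056 0 0; 0 0 0.24 -0.09 0.085 0.005 0; 0 0 0.32 -0.12 0.113 0.01 0; 0 0 0.4 -0.153 0.144 0.013 0; 0 0 0.418 -0.153 0.144 0.013 0; 0 0 0.418 -0.153 0.144 0.013 0"

```text
time: 14.15
ee_pos: [0.4114, 0.1355, 0.2684]
eef_rot: [0.99, 0.139, -0.0, -0.001]
ft_force: [0.0, 0.5, -0.1]
width: 0.0019
grip_force: 0.0
```

Run:
```python
from h import *
st(); inc(hp(-.05,.18),16.1)
c=grab("side"); save(c,"pics/s8.png")
# lid state: project predicted lid corners at 1.65 and report whiteness along lid's outer-left edge
```

```text
p [0.4114 0.1355 0.2684] R [[0.961, 0.275, -0.001], [0.275, -0.961, 0.002], [-0.0, -0.002, -1.0]] F [ 0.   0.5 -0.1] w 0.0019 j [-0.3  -0.11 -0.11  1.85 -0.01  1.4  -1.7 ]
turn [-0.0019  0.0005 -0.0026] shift [ 0.001  -0.0009  0.0884] t 14.15
```

>>> play_rows:
  increments: "0 0 0 0 0 0.04 0; 0 0 0 0.001 0 0.075 0; 0 0 0 0.001 0 0.088 0; 0 0 0 0.015 0 0.088 0; 0 0 0 0.03 0 0.086 0; 0 0 0 0.042 0 0.084 0; 0 0 0 0.056 0 0.082 0; 0 0 0 0.056 0 0.082 0"

```text
time: 15.0
ee_pos: [0.4667, 0.1531, 0.1875]
eef_rot: [0.99, 0.14, 0.0, -0.001]
ft_force: [-2.1, 0.4, 1.6]
width: 0.0006
grip_force: 0.8
```

Run:
```python
from h import *
st()
for th in (70,60,50,40,30): 
    t=np.radians(th); inc(hp(.11*np.cos(t)-.005*np.sin(t)-.0095,.077+.11*np.sin(t)+.005*np.cos(t)),16.1)
```

```text
p [0.4667 0.1531 0.1875] R [[0.961, 0.278, 0.0], [0.278, -0.961, 0.002], [0.001, -0.002, -1.0]] F [-2.1  0.4  1.6] w 0.0006 j [-0.31  0.07 -0.11  1.85  0.01  1.22 -1.7 ]
turn [-0.0021 -0.0009  0.0006] shift [0.0163 0.0005 0.0055] t 15.0
turn [-0.0021 -0.0009  0.0006] shift [0.034  0.0005 0.0128] t 15.0
turn [-0.0021 -0.0009  0.0006] shift [0.0502 0.0006 0.0231] t 15.0
turn [-0.0021 -0.0009  0.0006] shift [0.0644 0.0006 0.0361] t 15.0
turn [-0.0021 -0.0009  0.0006] shift [0.0761 0.0007 0.0513] t 15.0
```

Contact force is about 2 N, so the lid is following. I'll keep going along the arc.

>>> play_rows:
  increments: "0 0 0 0.016 0 0.0055 0; 0 0 0 0.026 0 0.009 0; 0 0 0 0.034 0 0.013 0; 0 0 0 0.042 0 0.018 0; 0 0 0 0.05 0 0.023 0; 0 0 0 0.058 0 0.03 0; 0 0 0 0.0645 0 0.036 0; 0 0 0 0.0645 0 0.036 0"

```text
time: 15.8
ee_pos: [0.5279, 0.17, 0.15]
eef_rot: [0.99, 0.14, -0.0, -0.001]
ft_force: [-0.8, -0.0, 2.1]
width: 0.0003
grip_force: 1.0
```

Run:
```python
from h import *
st()
for th in (30,20,10,2): 
    t=np.radians(th); inc(hp(.11*np.cos(t)-.005*np.sin(t)-.0095,.077+.11*np.sin(t)+.005*np.cos(t)),16.1)
c=grab("side"); save(c,"pics/s9.png")
```

```text
p [0.5279 0.17   0.15  ] R [[0.961, 0.277, -0.001], [0.277, -0.961, 0.001], [-0.001, -0.002, -1.0]] F [-0.8 -0.   2.1] w 0.0003 j [-0.31  0.23 -0.1   1.74  0.02  1.17 -1.7 ]
turn [-0.0017  0.0005 -0.0005] shift [ 0.0126 -0.0002  0.0137] t 15.8
turn [-0.0017  0.0005 -0.0005] shift [ 0.0215 -0.0001  0.0307] t 15.8
turn [-0.0017  0.0005 -0.0005] shift [ 0.0274 -0.0001  0.049 ] t 15.8
turn [-0.0017  0.0005 -0.0005] shift [ 0.0297 -0.0001  0.0642] t 15.8
```

>>> play_rows:
  increments: "0 0 0 0.007 0 0.007 0; 0 0 0 0.0126 0 0.014 0; 0 0 0 0.018 0 0.023 0; 0 0 0 0.022 0 0.031 0; 0 0 0 0.025 0 0.04 0; 0 0 0 0.028 0 0.049 0; 0 0 0 0.03 0 0.058 0; 0 0 0 0.03 0 0.062 0"

```text
time: 16.65
ee_pos: [0.5571, 0.1785, 0.0885]
eef_rot: [0.99, 0.14, 0.001, -0.001]
ft_force: [0.2, -0.7, 3.8]
width: 0.0003
grip_force: 2.4
```

Run:
```python
from h import *
st(); inc(hp(.1005,.082),16.1)
```

```text
p [0.5571 0.1785 0.0885] R [[0.961, 0.277, 0.001], [0.277, -0.961, 0.002], [0.002, -0.002, -1.0]] F [ 0.2 -0.7  3.8] w 0.0003 j [-0.31  0.36 -0.09  1.72  0.03  1.06 -1.7 ]
turn [-0.0018 -0.0015 -0.0005] shift [-0.0005 -0.0001  0.0065] t 16.65
```

>>> play_rows:
  increments: "0 0 0 0 0 0.003 0; 0 0 0 0 0 0.005 0; 0 0 0 0 0 0.007 0; 0 0 0 0 0 0.008 0; 0 0 0 0 0 0.009 0; 0 0 0 0 0 0.009 0; 0 0 0 0 0 0.009 0"

```text
time: 17.35
ee_pos: [0.5567, 0.1786, 0.0805]
eef_rot: [0.99, 0.14, 0.001, -0.001]
ft_force: [2.5, -0.0, 3.6]
width: 0.0005
grip_force: 1.8
```

>>> play_rows:
  increments: "0 0 0 0 0 0.001 0; 0 0 0 0 0 0.002 0; 0 0 0 0 0 0.003 0; 0 0 0 0 0 0.003 0; 0 0 0 0 0 0.003 0"

```text
time: 17.85
ee_pos: [0.5569, 0.1787, 0.0787]
eef_rot: [0.99, 0.14, 0.001, -0.001]
ft_force: [-2.0, -0.7, 15.1]
width: 0.0007
grip_force: 7.7
```

It bottomed out at 15 N. I'll lift slowly and watch whether the lid follows.

>>> play_rows:
  increments: "0 0 0 0 0 -0.003 0; 0 0 0 0 0 -0.006 0; 0 0 0 0 0 -0.009 0; 0 0 0 0 0 -0.009 0; 0 0 0 0 0 -0.009 0"

```text
time: 18.35
ee_pos: [0.5559, 0.1783, 0.0857]
eef_rot: [0.99, 0.14, -0.0, -0.001]
ft_force: [-0.0, 0.1, -0.4]
width: 0.0005
grip_force: 0.0
```

>>> play_rows:
  increments: "0 0 0 0 0 -0.03 0; 0 0 0 0 0 -0.07 0; 0 0 0 0 0 -0.12 0; 0 0 0 0 0 -0.17 0; 0 0 0 0 0 -0.22 0; 0 0 0 0 0 -0.22 0"

```text
time: 18.95
ee_pos: [0.5584, 0.1788, 0.3136]
eef_rot: [0.99, 0.14, 0.005, -0.002]
ft_force: [0.8, 0.2, -0.4]
width: 0.0006
grip_force: 0.0
```

Run:
```python
from h import *
st(); c=grab("wrist"); save(c,"pics/w10.png"); hsv=cv2.cvtColor(c["color"],cv2.COLOR_RGB2HSV)
m=((hsv[...,1]<60)&(hsv[...,2]>140)).astype(np.uint8)
q=[hp(f,.082)+np.r_[np.array([-.2773,.9608])*l,0] for f,l in[(.125,-.045),(.125,.045),(.09,.045),(.09,-.045)]]
p=proj(c,q).round(0); print(p.tolist()); z=np.zeros_like(m); cv2.fillPoly(z,[p.astype(np.int32)],1); print("white frac on front part of round lid",m[z>0].mean())
s=grab("side"); d=cv2.absdiff(cv2.imread("pics/side0.png"),cv2.cvtColor(np.ascontiguousarray(s["color"]),cv2.COLOR_RGB2BGR)).max(2)
for n,P in(("disc mark",[.5211,.1686,.086]),("cross",[.5507,.0664,.086]),("bar",[.5801,-.0349,.086])): 
    u,v=proj(s,[P])[0].astype(int); print(n,(u,v),s["color"][v,u],d[v-10:v+10,u-12:u+12].mean())
m=((cv2.cvtColor(s["color"],cv2.COLOR_RGB2HSV)[...,1]<60)).astype(np.uint8); u,v=proj(s,[[.433,.343,.052]])[0]; print(u,v)
```

```text
p [0.5584 0.1788 0.3136] R [[0.961, 0.277, 0.01], [0.277, -0.961, 0.006], [0.011, -0.003, -1.0]] F [ 0.8  0.2 -0.4] w 0.0006 j [-0.32  0.21 -0.08  1.43  0.02  1.5  -1.69]
[[319.0, 160.0], [239.0, 160.0], [240.0, 190.0], [318.0, 190.0]]
white frac on front part of round lid 0.7286290322580645
disc mark (np.int64(268), np.int64(225)) [29 29 30] 23.04375
cross (np.int64(280), np.int64(205)) [48 43 43] 9.258333333333333
bar (np.int64(290), np.int64(188)) [45 41 43] 9.9875
257.98511856809614 281.5728341042173
```

Run:
```python
from h import *
c=grab("wrist"); hsv=cv2.cvtColor(c["color"],cv2.COLOR_RGB2HSV); m=((hsv[...,1]<45)&(hsv[...,2]>100)).astype(np.uint8)
for k in cv2.findContours(m,0,1)[0]:
    if 800<cv2.contourArea(k)<8000: e=cv2.fitEllipse(cv2.convexHull(k)); print(np.round(e[0],1),np.round(e[1],1),onz(c,[e[0]],.052).round(4))
print(close_job())
```

```text
[467.6 312.6] [ 19.5 111.6] [[ 0.4418 -0.1328  0.052 ]]
[129.6 229.9] [50.2 55.9] [[0.4337 0.3434 0.052 ]]
the job is handed in; nothing more can be done
None
```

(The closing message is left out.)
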